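# Load sample jars on the rail by height

### The arm

A 6-joint arm with a two-finger parallel gripper is mounted at the origin on the work surface. World frame = base frame: x ahead of the robot, y to its left, z up, the work surface at z = 0. Lengths are in m, angles in rad, forces in N, time in s.
With the tool pointing down it reaches from about 0.3 to 0.775 m from the base axis. Payload 14.6 kg.
Tool frame: the origin (TCP) lies on the centre line of the jaws, within the pads' length; the fingertips stand 25 mm ahead of it and the grasp point (between the pads) lies 6 mm ahead of it; z points along the fingers, y is the line along which they close (so a half turn about z gives the same grasp; the last joint's range is limited). The gripper opens to 94 mm and grips with 3 to 60 N. Pads are 16 mm wide; open, the fingers measure 119 mm over their backs; the gripper's body (75 mm by 177 mm) begins 78 mm behind the grasp point.
Start: joints at [-1.193, 0.3, 1.521, -0, 1.321, -0.067], TCP at [0.237, -0.496, 0.23] pointing down, gripper open.
Joint ranges: [-3.03, 3.03], [-0.79, 2.21], [0.23, 2.52], [-1.04, 4.18], [0, 3.07], [-2.55, 2.55]. Speed limits (rad/s): [2.22, 2.22, 2.57, 3.14, 3.14, 3.14].

### API

Orientations are given as a unit quaternion [w, x, y, z].
In Python, from station import bot gives the robot as it stands. The module is installed in compiled form; this text tells all that it offers.
- The arm moves only by the tool apply_moves, never from a script. Its argument "commands" is a list of rows, each an object with "slide": the shift along the world's x, y, z scaled (see below), a list of three; "angular": the turn, a rotation vector about the world's x, y, z scaled (see below), a list of three. A call has 1 to 5 rows; each row shifts and turns the commanded pose from where the row before left it; what a row does not reach is not made up. The controller multiplies each number of a shift by 12 cm and each number of a turn by 360 degrees. A row lasts 1/8 s, in which the tool goes at most 62.5 mm and 10.7 degrees, less where a joint would pass 70% of its speed; a pose out of reach is approached as far as the arm can. A call with a number of a shift or a turn outside -1 to 1 is refused whole. A call with a gripper value outside its range is refused whole. "jaw" is the opening, from -1 (shut) to 1 (fully open), set as the call begins (left out, the last holds). The fingers move at their own pace and stop on an object; "newtons" is the grip in N (left out, the last holds). Time passes only in rows, so rows that do not move let the fingers close. It gives the time, the measured TCP pose, the force, the opening and the grip force at its end, in the units of the state.
- bot.get_state(): the state, without advancing time (a new reading comes with each control period).
- bot.read_camera(name): name is "scene" or "top"; returns a dict with "pixels" (420x560x3 uint8, red, green, blue), "fov_y" (degrees; the focal length in pixels is half the picture's height over the tangent of half this angle, whatever the lens; pixels are square), "cx", "cy" (the principal point, pixels), "dist_coeffs" ([k1, k2, p1, p2, k3] as OpenCV has them; the pictures are not rectified), "cam_to_world" (4x4, takes a point from camera to world coordinates). Camera axes: x right, y up, looking along -z (the intrinsics and any distortion apply to the point x, -y, -z); pixel columns grow to the right and rows downward; lengths in m; the calibration is good to about 2 mm. A picture is of the moment at which its call begins. There is no depth.
- bot.hand_in(): hands the job in; it is judged then, once.
The state is a dict: "clock": time; "qpos": joint angles; "qd": joint speeds; "joint_torque": joint torques, N m; "ee_pos": TCP position; "eef_rot": TCP orientation; "force": force on the tool from outside, world axes, zero at the start; "torque": the same for the moment, N m; "width": finger opening in m; "finger_force": force on a finger pad.
Only numpy, scipy, OpenCV 4.12 (cv2) and the standard library are available. Lean on these libraries where they do the work, as an engineer would, in place of code of your own. Each camera call takes 0.05 s, during which the arm holds its last target. There are 200 camera calls.

### The job

Load the pipetting rail: stand the four yellow-capped sample jars on its four black seats, one to a seat and well centred, in order of height, the shortest on the seat next to the black wash station and the tallest on the seat farthest from it. Keep the jars upright all the time, and leave the small glass beaker standing where it is.

Things in the scene. Friction and masses are not known exactly. Their poses are not given: they have to be found in the camera images.
- jar_p: The shortest of four screw-capped sample jars, loose, upright: white round body 36 mm across, yellow cap 40 mm across and 20 mm tall on top; 45 mm tall in all, 50 g or so. All four look alike but for their height (45, 65, 85, 105 mm). Origin: centre of its underside; z up along its axis.
- jar_q: The second shortest of four screw-capped sample jars, loose, upright: white round body 36 mm across, yellow cap 40 mm across and 20 mm tall on top; 65 mm tall in all, 65 g or so. All four look alike but for their height (45, 65, 85, 105 mm). Origin: centre of its underside; z up along its axis.
- jar_r: The second tallest of four screw-capped sample jars, loose, upright: white round body 36 mm across, yellow cap 40 mm across and 20 mm tall on top; 85 mm tall in all, 80 g or so. All four look alike but for their height (45, 65, 85, 105 mm). Origin: centre of its underside; z up along its axis.
- jar_s: The tallest of four screw-capped sample jars, loose, upright: white round body 36 mm across, yellow cap 40 mm across and 20 mm tall on top; 105 mm tall in all, 95 g or so. All four look alike but for their height (45, 65, 85, 105 mm). Origin: centre of its underside; z up along its axis.
- seat_a: One of four like seats: a fixed flat black rubber disc, 52 mm across, 3 mm thick, no rim, top 11 mm above the bench. Origin: centre of its underside, 8 mm above the bench. The four are in a straight row at 80 mm pitch along a fixed flat aluminium rail (460 x 70 x 8 mm). Which of the four places this one has, and the rail's place and direction, differ at each start.
- seat_b: One of four like seats: a fixed flat black rubber disc, 52 mm across, 3 mm thick, no rim, top 11 mm above the bench. Origin: centre of its underside, 8 mm above the bench. The four are in a straight row at 80 mm pitch along a fixed flat aluminium rail (460 x 70 x 8 mm). Which of the four places this one has, and the rail's place and direction, differ at each start.
- seat_c: One of four like seats: a fixed flat black rubber disc, 52 mm across, 3 mm thick, no rim, top 11 mm above the bench. Origin: centre of its underside, 8 mm above the bench. The four are in a straight row at 80 mm pitch along a fixed flat aluminium rail (460 x 70 x 8 mm). Which of the four places this one has, and the rail's place and direction, differ at each start.
- seat_d: One of four like seats: a fixed flat black rubber disc, 52 mm across, 3 mm thick, no rim, top 11 mm above the bench. Origin: centre of its underside, 8 mm above the bench. The four are in a straight row at 80 mm pitch along a fixed flat aluminium rail (460 x 70 x 8 mm). Which of the four places this one has, and the rail's place and direction, differ at each start.
- wash_station: A fixed black square open-topped block with steel in its well, 50 x 50 mm, 50 mm tall, on one end of the rail in line with the seats, its centre 80 mm from that of the nearest seat; it may be on either end (the other has only a low clamp bar, 14 mm high). Origin: centre of its underside, 8 mm above the bench.
- beaker: A small open glass beaker, 46 mm across at the rim and 50 mm tall, loose, empty, standing on the bench in the same loose row as the jars, at least 90 mm from each, centre to centre. Origin: centre of its underside.
Not all that is in view belongs to the job. Leave any turquoise look-alike of the jar_p alone.

How it is judged:
At the end, for the whole second after the job is handed in: Each jar stands upright (within 0.08 rad) and at rest on a seat, its centre within 13 mm of the seat's; counted from the wash station the jars are 45, 65, 85 and 105 mm tall (80, 160, 240, 320 mm from it, each within 20 mm); the beaker stands upright, within 20 mm of its starting place ((horizontal distance between jar_p and seat_a below 0.013 m or horizontal distance between jar_p and seat_b below 0.013 m or horizontal distance between jar_p and seat_c below 0.013 m or horizontal distance between jar_p and seat_d below 0.013 m) and horizontal distance between jar_p and wash_station between 0.06 and 0.1 m and height (world z) of jar_p between 0.007 and 0.015 m and angle between each of jar_p, jar_q, jar_r, jar_s's own z axis and vertical below 0.08 rad and linear speed of each of jar_p, jar_q, jar_r, jar_s below 0.02 m/s and (horizontal distance between jar_q and seat_a below 0.013 m or horizontal distance between jar_q and seat_b below 0.013 m or horizontal distance between jar_q and seat_c below 0.013 m or horizontal distance between jar_q and seat_d below 0.013 m) and horizontal distance between jar_q and wash_station between 0.14 and 0.18 m and height (world z) of jar_q between 0.007 and 0.015 m and (horizontal distance between jar_r and seat_a below 0.013 m or horizontal distance between jar_r and seat_b below 0.013 m or horizontal distance between jar_r and seat_c below 0.013 m or horizontal distance between jar_r and seat_d below 0.013 m) and horizontal distance between jar_r and wash_station between 0.22 and 0.26 m and height (world z) of jar_r between 0.007 and 0.015 m and (horizontal distance between jar_s and seat_a below 0.013 m or horizontal distance between jar_s and seat_b below 0.013 m or horizontal distance between jar_s and seat_c below 0.013 m or horizontal distance between jar_s and seat_d below 0.013 m) and horizontal distance between jar_s and wash_station between 0.3 and 0.34 m and height (world z) of jar_s between 0.007 and 0.015 m and distance of beaker from where it was at the start of the episode below 0.02 m and angle between beaker's own z axis and vertical below 0.1 rad); the robot touches nothing.
It fails at once if a jar is tipped by more than 0.6 rad (angle between any of jar_p, jar_q, jar_r, jar_s's own z axis and vertical above 0.6 rad).
It fails at once if the beaker is shifted by more than 20 mm (distance of beaker from where it was at the start of the episode above 0.02 m).
It also fails if it takes over 102 s, if anything falls off the work surface, if the arm or the gripper's body presses on something with over 40 N, if the wrist force passes 120 N, or if a joint passes its speed limit or range.

## Working session

There is one attempt and no reset: what is moved stays moved. The work goes in short steps, Python scripts to look and compute and a tool call to move; the robot and the scene stay as the last step left them, time stands still between calls to the robot, and variables do not carry over. Pictures are saved under pics/ and viewed, at most 14 in all, crops included, and the job is handed in when it is done.

Besides the shell and the picture viewer there is one more tool, called after ">>>" by a JSON object that holds its "name" and its "arguments", one argument or row to a line. apply_moves: Moves the arm, as the interface text tells. Shifts and turns lie within -1 to 1; 1 stands for 12 cm of shift or 360 degrees of turn. Its arguments: {"type":"object","properties":{"commands":{"type":"array"},"jaw":{"type":"number"},"newtons":{"type":"number"}},"required":["commands"]}

```bash
mkdir -p pics
cat > h.py <<'E'
import numpy as np, cv2
from station import bot
def cam(n):
    c=bot.read_camera(n); h,w=c["pixels"].shape[:2]
    f=h/2/np.tan(np.radians(c["fov_y"])/2)
    c["K"]=np.array([[f,0,c["cx"]],[0,f,c["cy"]],[0,0,1]]); c["T"]=np.array(c["cam_to_world"]); c["d"]=np.array(c["dist_coeffs"],float)
    return c
def ray(c,uv):
    p=cv2.undistortPoints(np.array(uv,float).reshape(-1,1,2),c["K"],c["d"]).reshape(-1,2)
    d=np.c_[p[:,0],-p[:,1],-np.ones(len(p))]@c["T"][:3,:3].T
    return c["T"][:3,3],d
def plane(c,uv,z):
    o,d=ray(c,uv); return o+d*((z-o[2])/d[:,2])[:,None]
def proj(c,P):
    q=(np.array(P,float).reshape(-1,3)-c["T"][:3,3])@c["T"][:3,:3]
    return cv2.projectPoints(q*[1,-1,-1],np.zeros(3),np.zeros(3),c["K"],c["d"])[0].reshape(-1,2)
def tri(c1,u1,c2,u2):
    o1,d1=ray(c1,u1);o2,d2=ray(c2,u2);d1=d1[0]/np.linalg.norm(d1[0]);d2=d2[0]/np.linalg.norm(d2[0])
    s=np.linalg.lstsq(np.c_[d1,-d2],o2-o1,rcond=None)[0]
    a,b=o1+s[0]*d1,o2+s[1]*d2
    return (a+b)/2,np.linalg.norm(a-b)
def save(c,n): cv2.imwrite("pics/"+n,c["pixels"][:,:,::-1])
E
python3 - <<'E'
from h import *
for n in("scene","top"):
    c=cam(n); save(c,n+"0.png"); print(n,c["fov_y"],c["d"],c["T"].round(3).tolist())
print(bot.get_state())
E
```

```text
scene 49.393698865181115 [0.00826521 0.         0.         0.         0.        ] [[0.636, -0.615, 0.466, 0.961], [0.772, 0.509, -0.382, -0.391], [-0.002, 0.602, 0.798, 0.859], [0.0, 0.0, 0.0, 1.0]]
top 46.15353051703426 [-0.17801912  0.          0.          0.          0.        ] [[-0.026, 0.991, -0.133, 0.39], [-1.0, -0.024, 0.017, 0.021], [0.014, 0.134, 0.991, 1.031], [0.0, 0.0, 0.0, 1.0]]
{'clock': 0.1, 'qpos': array([-1.19261185e+00,  3.00391581e-01,  1.52149640e+00, -9.36101531e-06,
        1.32066339e+00, -6.65851086e-02]), 'qd': array([ 0.00011573, -0.00334573, -0.0028606 ,  0.00079413,  0.0005845 ,
       -0.00108659]), 'joint_torque': array([ 1.59282823e-03, -5.32639575e+01, -3.53286088e+01,  7.09665706e-02,
        2.34897877e-02, -7.62841250e-05]), 'ee_pos': array([ 0.23656889, -0.4963097 ,  0.22996575]), 'eef_rot': array([-4.72851048e-04,  9.75373875e-01,  2.20557419e-01, -7.88618517e-05]), 'force': array([0.73996142, 0.04384543, 0.87314041]), 'torque': array([ 0.03535617,  0.02148415, -0.00718862]), 'finger_force': 0.0, 'width': 0.09384904634157414}
```

View pics/scene0.png

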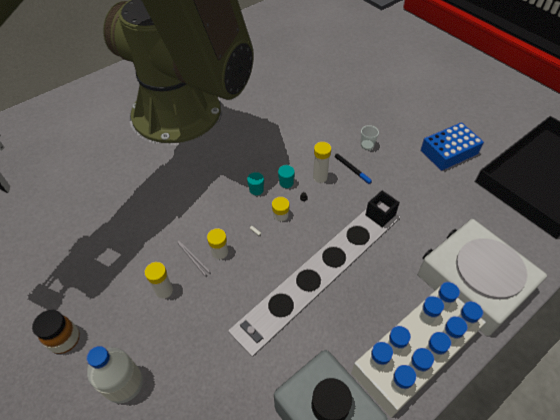

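View pics/top0.png

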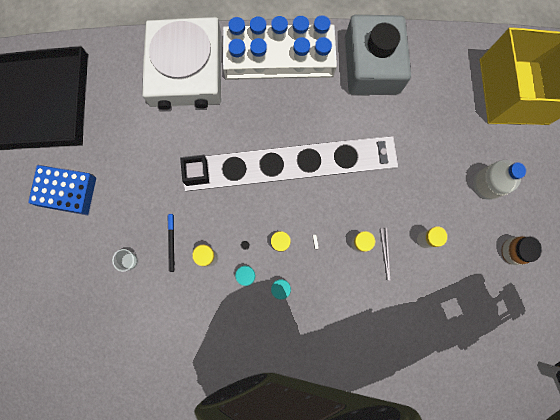

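The scene view shows yellow caps at (322,150), (281,205), (217,237) and (156,271), the beaker at (369,138) and the wash station at (382,208). The top view shows the caps at (203,255), (280,241), (365,241) and (437,236), the beaker at (124,260), the wash station at (194,170) and the seats at (234,169) to (346,157).

Look-alikes for the jars:
- Two turquoise jars at (245,275) and (281,289) in the top view, which I will leave alone.
- Blue vial caps at the top of the picture.
- The amber bottle at (525,250).
- The yellow bin at (520,75).

Only the four small yellow discs fit the description.

```bash
cat > meas.py <<'E'
from h import *
def blobs(c,lo,hi,amin,amax,close=0):
    m=cv2.inRange(cv2.cvtColor(c["pixels"],cv2.COLOR_RGB2HSV),lo,hi)
    if close: m=cv2.morphologyEx(m,cv2.MORPH_OPEN,np.ones((3,3)))
    n,l,s,ce=cv2.connectedComponentsWithStats(m)
    return [(ce[i],s[i]) for i in range(1,n) if amin<s[i][4]<amax]
Y=((20,120,90),(35,255,255))
def jars(S,T):
    out=[]
    a=[b for b in blobs(S,*Y,80,1000)]; t=[b for b in blobs(T,*Y,80,1000)]
    for u,_ in t:
        r=min(((*tri(T,u,S,v),v) for v,_ in a),key=lambda r:r[1]); out.append((u,r[2],r[0],r[1]))
    return out
E
python3 - <<'E'
from meas import *
S,T=cam("scene"),cam("top")
for u,v,P,e in jars(S,T): print("jar",u.round(1),v.round(1),P.round(4),round(e,4))
for u,_ in blobs(T,(80,100,60),(95,255,255),60,1000):
    print("turq",u.round(),plane(T,u,.04).round(3))
for n,c in(("S",S),("T",T)):
    bl=[b for b in blobs(c,(0,0,0),(180,255,60),150,2000)]
    for u,s in bl: print(n,u.round(1),s[2:],plane(c,u,.011).round(4))
u=[(234,169),(271,164),(309,160),(346,157)]
print("wash top",plane(T,[(194,170)],.058).round(3), "beaker",tri(T,(124,260),S,(369,138)),plane(T,[(124,259)],.05))
im=cv2.resize(T["pixels"][130:310,90:480],None,fx=2,fy=2,interpolation=cv2.INTER_CUBIC)
cv2.imwrite("pics/crop.png",im[:,:,::-1])
E
```

```text
jar [436.3 236.6] [155.2 272.5] [ 0.4619 -0.3108  0.076 ] 0.0011
jar [280.1 240.8] [280.1 205.5] [ 0.4655 -0.0009  0.0358] 0.0002
jar [364.2 241. ] [216.3 238.1] [ 0.4591 -0.1684  0.0561] 0.0008
jar [202.8 254.9] [322.  150.1] [0.4375 0.148  0.095 ] 0.0001
turq [245. 275.] [[0.398 0.071 0.04 ]]
turq [280. 289.] [[0.369 0.001 0.04 ]]
S [7.5 8.7] [ 24  27 332] [[-0.8156 -0.1748  0.011 ]]
S [381.7 208.5] [ 33  36 693] [[0.6081 0.1875 0.011 ]]
S [357.5 235.2] [ 22  19 324] [[0.6253 0.0913 0.011 ]]
S [333.7 256.8] [ 23  20 354] [[0.6322 0.0121 0.011 ]]
S [ 85.1 278.5] [ 40  38 346] [[ 0.3404 -0.4232  0.011 ]]
S [308. 280.] [ 24  21 399] [[ 0.6393 -0.0674  0.011 ]]
S [280.5 305. ] [ 24  23 446] [[ 0.6464 -0.147   0.011 ]]
S [ 49.1 324.4] [ 35  32 784] [[ 0.39   -0.5206  0.011 ]]
S [526.7 362.2] [ 37  25 228] [[1.0246 0.1323 0.011 ]]
S [487.7 398.7] [  60   45 1061] [[1.0177 0.0225 0.011 ]]
S [331.3 400. ] [  41   42 1415] [[ 0.844  -0.1921  0.011 ]]
T [383.  40.] [ 33  35 856] [[ 0.9166 -0.2485  0.011 ]]
T [345.3 156.2] [ 24  23 417] [[ 0.6444 -0.146   0.011 ]]
T [308.8 160. ] [ 23  23 428] [[ 0.6376 -0.0674  0.011 ]]
T [271.5 164. ] [ 24  23 426] [[0.6306 0.0122 0.011 ]]
T [194.4 170.7] [ 28  31 459] [[0.6204 0.176  0.011 ]]
T [233.9 168.2] [ 23  23 431] [[0.6234 0.092  0.011 ]]
T [171.1 251. ] [  6  43 177] [[0.4513 0.2257 0.011 ]]
T [528.1 248.9] [ 25  25 515] [[ 0.4324 -0.5462  0.011 ]]
wash top [[0.611 0.17  0.058]] beaker (array([0.43361022, 0.32243439, 0.02270749]), np.float64(0.0002986567925388069)) [[0.434532   0.31441379 0.05      ]]
```

View pics/crop.png

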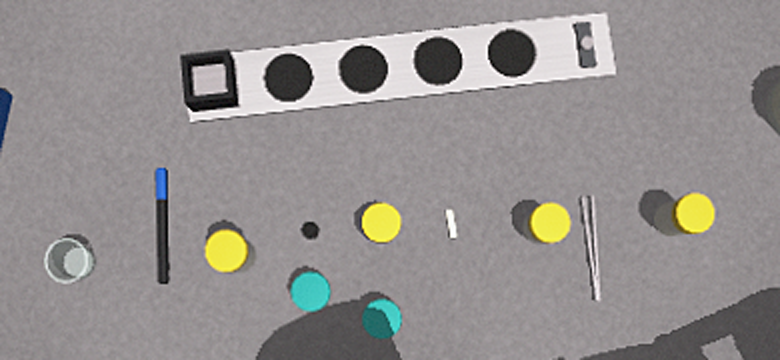

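The crop confirms the choice. The four yellow caps are at crop (226,250), (381,222), (550,222) and (695,213), clear of the two turquoise caps at (310,290) and (382,318). The seats are cleanly visible. Measured cap mid-heights of 95, 36, 56 and 76 mm match s, p, q and r.

Seats counted from the wash station: (.6244,.0917), (.6314,.0121), (.6385,-.0674), (.6454,-.1465).

>>> {"name": "apply_moves", "arguments": {
  "commands": [
    {"slide":[0.19,0.4125,0],"angular":[0,0,0.0193]},
    {"slide":[0.19,0.4125,0],"angular":[0,0,0.0193]},
    {"slide":[0.19,0.4125,0],"angular":[0,0,0.0193]},
    {"slide":[0.19,0.4125,0],"angular":[0,0,0.0193]},
    {"slide":[0.19,0.4125,0],"angular":[0,0,0.0193]}
  ],
  "jaw": 1,
  "newtons": 15
}}

```text
clock: 0.82
ee_pos: [0.351, -0.2473, 0.2305]
eef_rot: [0.0, 0.864, 0.503, 0.0]
force: [1.0, 0.2, -0.3]
width: 0.0942
finger_force: 0.0
```

>>> {"name": "apply_moves", "arguments": {
  "commands": [
    {"slide":[0.19,0.4125,0],"angular":[0,0,0.0193]},
    {"slide":[0.19,0.4125,0],"angular":[0,0,0.0193]},
    {"slide":[0.19,0.4125,0],"angular":[0,0,0.0193]},
    {"slide":[0.19,0.4125,0],"angular":[0,0,0.0193]},
    {"slide":[0.19,0.4125,0],"angular":[0,0,0.0193]}
  ]
}}

```text
clock: 1.45
ee_pos: [0.4651, 0.0003, 0.2305]
eef_rot: [0.0, 0.674, 0.738, 0.0]
force: [-0.2, -0.6, 0.3]
width: 0.0939
finger_force: 0.0
```

>>> {"name": "apply_moves", "arguments": {
  "commands": [
    {"slide":[0,-0.01,-0.38]},
    {"slide":[0,0,-0.38]},
    {"slide":[0,0,-0.38]},
    {"slide":[0,0,-0.28]},
    {"slide":[0,0,-0.155]}
  ]
}}

```text
invalid input
```

>>> {"name": "apply_moves", "arguments": {
  "commands": [
    {"slide":[0,0,0]},
    {"slide":[0,0,0]},
    {"slide":[0,0,0]},
    {"slide":[0,0,0]},
    {"slide":[0,0,0]}
  ],
  "jaw": -1
}}

```text
invalid input
```

>>> {"name": "apply_moves", "arguments": {
  "commands": [
    {"slide":[0,-0.01,-0.38],"angular":[0,0,0]},
    {"slide":[0,0,-0.38],"angular":[0,0,0]},
    {"slide":[0,0,-0.38],"angular":[0,0,0]},
    {"slide":[0,0,-0.28],"angular":[0,0,0]},
    {"slide":[0,0,-0.155],"angular":[0,0,0]}
  ]
}}

```text
clock: 2.08
ee_pos: [0.4639, -0.0026, 0.0397]
eef_rot: [-0.001, 0.676, 0.737, -0.001]
force: [-0.2, -1.2, 0.2]
width: 0.094
finger_force: 0.0
```

>>> {"name": "apply_moves", "arguments": {
  "commands": [
    {"slide":[0,0,0],"angular":[0,0,0]},
    {"slide":[0,0,0],"angular":[0,0,0]},
    {"slide":[0,0,0],"angular":[0,0,0]},
    {"slide":[0,0,0],"angular":[0,0,0]},
    {"slide":[0,0,0],"angular":[0,0,0]}
  ],
  "jaw": -1
}}

```text
clock: 2.7
ee_pos: [0.4648, -0.0027, 0.0417]
eef_rot: [0.0, 0.676, 0.737, 0.0]
force: [0.4, 0.9, 0.3]
width: 0.0475
finger_force: 0.0
```

>>> {"name": "apply_moves", "arguments": {
  "commands": [
    {"slide":[0,0,0],"angular":[0,0,0]},
    {"slide":[0,0,0],"angular":[0,0,0]},
    {"slide":[0,0,0],"angular":[0,0,0]}
  ]
}}

```text
clock: 3.08
ee_pos: [0.4648, -0.0027, 0.0416]
eef_rot: [0.0, 0.676, 0.737, 0.0]
force: [-0.4, -0.2, 4.3]
width: 0.0395
finger_force: 15.0
```

>>> {"name": "apply_moves", "arguments": {
  "commands": [
    {"slide":[0,0,0.15],"angular":[0,0,0]},
    {"slide":[0,0,0.35],"angular":[0,0,0]},
    {"slide":[0.3,0.173,0],"angular":[0,0,0]},
    {"slide":[0.4,0.23,0],"angular":[0,0,0]},
    {"slide":[0.4,0.23,0],"angular":[0,0,0]}
  ]
}}

```text
clock: 3.7
ee_pos: [0.5979, 0.0741, 0.1014]
eef_rot: [0.0, 0.676, 0.737, 0.0]
force: [0.8, -0.8, 0.7]
width: 0.0396
finger_force: 15.0
```

>>> {"name": "apply_moves", "arguments": {
  "commands": [
    {"slide":[0.23,0.14,0],"angular":[0,0,0]},
    {"slide":[0,0,-0.15],"angular":[0,0,0]},
    {"slide":[0,0,0],"angular":[0,0,0]}
  ]
}}

```text
clock: 4.08
ee_pos: [0.6226, 0.0897, 0.0811]
eef_rot: [-0.001, 0.676, 0.737, -0.002]
force: [0.1, 0.5, -0.0]
width: 0.0395
finger_force: 15.0
```

Run:
```python
from meas import *
S,T=cam("scene"),cam("top"); save(S,"p1.png")
for u,v,P,e in jars(S,T): print("jar",u.round(1),v.round(1),P.round(4),round(e,4))
print(bot.get_state()["ee_pos"])
```

```text
jar [436.1 236.6] [155.4 272.5] [ 0.462  -0.3106  0.0757] 0.0012
jar [364.2 241. ] [216.4 238.2] [ 0.4592 -0.1683  0.0559] 0.0009
[0.62354165 0.08951257 0.08329633]
```

View pics/p1.png

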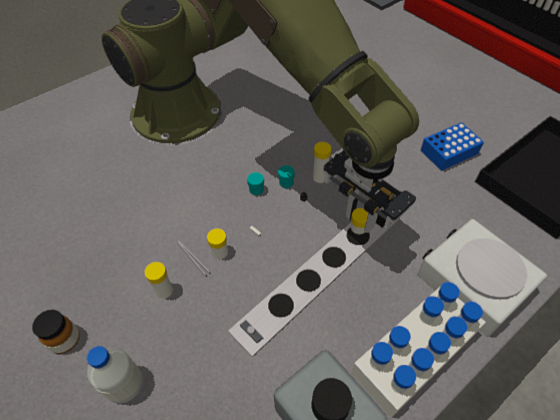

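The picture shows jar_p held upright at (360,217), over the first seat at (358,236).

>>> {"name": "apply_moves", "arguments": {
  "commands": [
    {"slide":[0.01,0.005,-0.15],"angular":[0,0,0]},
    {"slide":[0,0,-0.08],"angular":[0,0,0]},
    {"slide":[0,0,-0.02],"angular":[0,0,0]},
    {"slide":[0,0,0],"angular":[0,0,0]}
  ]
}}

```text
clock: 4.68
ee_pos: [0.6255, 0.0907, 0.0534]
eef_rot: [0.0, 0.676, 0.737, 0.0]
force: [-0.2, -0.2, -1.3]
width: 0.0394
finger_force: 15.0
```

>>> {"name": "apply_moves", "arguments": {
  "commands": [
    {"slide":[0,0,-0.01],"angular":[0,0,0]},
    {"slide":[0,0,0],"angular":[0,0,0]}
  ]
}}

```text
clock: 4.92
ee_pos: [0.6257, 0.0907, 0.0526]
eef_rot: [0.0, 0.676, 0.737, 0.0]
force: [-0.7, -0.0, 2.5]
width: 0.0398
finger_force: 15.0
```

>>> {"name": "apply_moves", "arguments": {
  "commands": [
    {"slide":[0,0,0],"angular":[0,0,0]},
    {"slide":[0,0,0],"angular":[0,0,0]},
    {"slide":[0,0,0],"angular":[0,0,0]},
    {"slide":[0,0,0],"angular":[0,0,0]}
  ],
  "jaw": 0.7
}}

```text
clock: 5.42
ee_pos: [0.6254, 0.0907, 0.0522]
eef_rot: [-0.0, 0.676, 0.737, -0.0]
force: [0.2, -0.7, -0.3]
width: 0.076
finger_force: 0.0
```

>>> {"name": "apply_moves", "arguments": {
  "commands": [
    {"slide":[0,0,0.375],"angular":[0,0,0]},
    {"slide":[0,0,0.375],"angular":[0,0,0]},
    {"slide":[-0.231,-0.359,0],"angular":[0,0,0]},
    {"slide":[-0.231,-0.359,0],"angular":[0,0,0]},
    {"slide":[-0.231,-0.359,0],"angular":[0,0,0]}
  ],
  "jaw": 1
}}

```text
clock: 6.05
ee_pos: [0.5413, -0.0397, 0.1424]
eef_rot: [0.0, 0.676, 0.737, 0.0]
force: [1.5, -0.1, 0.4]
width: 0.0939
finger_force: 0.0
```

>>> {"name": "apply_moves", "arguments": {
  "commands": [
    {"slide":[-0.231,-0.359,0],"angular":[0,0,0]},
    {"slide":[-0.231,-0.359,0],"angular":[0,0,0]},
    {"slide":[-0.231,-0.359,0],"angular":[0,0,0]},
    {"slide":[0,0,0],"angular":[0,0,0]}
  ]
}}

```text
clock: 6.55
ee_pos: [0.4579, -0.1699, 0.1425]
eef_rot: [0.0, 0.677, 0.736, -0.0]
force: [0.1, 0.2, 0.3]
width: 0.0939
finger_force: 0.0
```

Run:
```python
from meas import *
S,T=cam("scene"),cam("top")
for u,v,P,e in jars(S,T): print("jar",u.round(1),v.round(1),P.round(4),round(e,4))
print(bot.get_state()["ee_pos"])
print("seats", [plane(S,u,.011).round(4) for u,s in blobs(S,(0,0,0),(180,255,60),150,500)])
```

```text
jar [232.4 163.6] [360.  225.8] [0.6252 0.0926 0.0462] 0.0004
jar [202.8 254.9] [321.9 149.8] [0.4374 0.1478 0.0961] 0.0
[ 0.45926443 -0.16784638  0.14243597]
seats [array([[0.6322, 0.0121, 0.011 ]]), array([[ 0.6393, -0.0674,  0.011 ]]), array([[ 0.6464, -0.1471,  0.011 ]])]
```

jar_p is placed within 2 mm. Next is jar_q.

>>> {"name": "apply_moves", "arguments": {
  "commands": [
    {"slide":[0,0,-0.28],"angular":[0,0,0]},
    {"slide":[0,0,-0.28],"angular":[0,0,0]},
    {"slide":[0,0,-0.115],"angular":[0,0,0]}
  ]
}}

```text
clock: 7.02
ee_pos: [0.4591, -0.1666, 0.0597]
eef_rot: [-0.001, 0.675, 0.738, -0.0]
force: [0.6, -0.3, 0.7]
width: 0.094
finger_force: 0.0
```

>>> {"name": "apply_moves", "arguments": {
  "commands": [
    {"slide":[0,0,0],"angular":[0,0,0]},
    {"slide":[0,0,0],"angular":[0,0,0]},
    {"slide":[0,0,0],"angular":[0,0,0]},
    {"slide":[0,0,0],"angular":[0,0,0]},
    {"slide":[0,0,0],"angular":[0,0,0]}
  ],
  "jaw": -1
}}

```text
clock: 7.65
ee_pos: [0.4592, -0.1679, 0.0615]
eef_rot: [0.0, 0.676, 0.737, 0.0]
force: [1.0, -1.5, -0.0]
width: 0.0474
finger_force: 0.0
```

>>> {"name": "apply_moves", "arguments": {
  "commands": [
    {"slide":[0,0,0],"angular":[0,0,0]},
    {"slide":[0,0,0],"angular":[0,0,0]},
    {"slide":[0,0,0],"angular":[0,0,0]}
  ]
}}

```text
clock: 8.02
ee_pos: [0.4592, -0.1678, 0.0613]
eef_rot: [0.0, 0.676, 0.737, -0.0]
force: [-0.7, -0.1, 1.1]
width: 0.0397
finger_force: 15.0
```

>>> {"name": "apply_moves", "arguments": {
  "commands": [
    {"slide":[0,0,0.15],"angular":[0,0,0]},
    {"slide":[0,0,0.25],"angular":[0,0,0]},
    {"slide":[0.24,0.25,0],"angular":[0,0,0]},
    {"slide":[0.33,0.345,0],"angular":[0,0,0]},
    {"slide":[0.33,0.345,0],"angular":[0,0,0]}
  ]
}}

```text
clock: 8.65
ee_pos: [0.5681, -0.0538, 0.1093]
eef_rot: [0.0, 0.676, 0.737, 0.0]
force: [0.0, -0.2, 0.7]
width: 0.0399
finger_force: 15.0
```

>>> {"name": "apply_moves", "arguments": {
  "commands": [
    {"slide":[0.33,0.345,0],"angular":[0,0,0]},
    {"slide":[0.207,0.215,0],"angular":[0,0,0]},
    {"slide":[0,0,-0.15],"angular":[0,0,0]},
    {"slide":[0,0,0],"angular":[0,0,0]}
  ]
}}

```text
clock: 9.15
ee_pos: [0.6301, 0.0118, 0.089]
eef_rot: [-0.002, 0.676, 0.737, -0.001]
force: [0.2, 0.3, -0.3]
width: 0.0399
finger_force: 15.0
```

>>> {"name": "apply_moves", "arguments": {
  "commands": [
    {"slide":[0,0,-0.1],"angular":[0,0,0]},
    {"slide":[0,0,-0.05],"angular":[0,0,0]},
    {"slide":[0,0,0],"angular":[0,0,0]},
    {"slide":[0,0,0],"angular":[0,0,0]}
  ]
}}

```text
clock: 9.65
ee_pos: [0.6316, 0.0121, 0.0735]
eef_rot: [0.0, 0.676, 0.737, 0.0]
force: [-0.1, -0.0, 0.4]
width: 0.0398
finger_force: 15.0
```

>>> {"name": "apply_moves", "arguments": {
  "commands": [
    {"slide":[0,0,-0.01],"angular":[0,0,0]},
    {"slide":[0,0,0],"angular":[0,0,0]}
  ]
}}

```text
clock: 9.9
ee_pos: [0.6316, 0.0122, 0.0722]
eef_rot: [0.0, 0.676, 0.737, 0.0]
force: [0.2, -0.1, -0.2]
width: 0.0395
finger_force: 15.0
```

>>> {"name": "apply_moves", "arguments": {
  "commands": [
    {"slide":[0,0,0],"angular":[0,0,0]},
    {"slide":[0,0,0],"angular":[0,0,0]},
    {"slide":[0,0,0],"angular":[0,0,0]},
    {"slide":[0,0,0],"angular":[0,0,0]}
  ],
  "jaw": 0.7
}}

```text
clock: 10.4
ee_pos: [0.6316, 0.0122, 0.072]
eef_rot: [-0.0, 0.676, 0.737, -0.0]
force: [-0.1, 0.4, 0.3]
width: 0.0764
finger_force: 0.0
```

>>> {"name": "apply_moves", "arguments": {
  "commands": [
    {"slide":[0,0,0.375],"angular":[0,0,0]},
    {"slide":[0,0,0.375],"angular":[0,0,0]},
    {"slide":[-0.202,-0.3844,0],"angular":[0,0,0]},
    {"slide":[-0.202,-0.3844,0],"angular":[0,0,0]},
    {"slide":[-0.202,-0.3844,0],"angular":[0,0,0]}
  ],
  "jaw": 1
}}

```text
clock: 11.02
ee_pos: [0.5579, -0.1274, 0.1622]
eef_rot: [0.0, 0.676, 0.737, 0.0]
force: [0.7, -0.8, 0.5]
width: 0.0944
finger_force: 0.0
```

>>> {"name": "apply_moves", "arguments": {
  "commands": [
    {"slide":[-0.202,-0.3844,0],"angular":[0,0,0]},
    {"slide":[-0.202,-0.3844,0],"angular":[0,0,0]},
    {"slide":[-0.202,-0.3844,0],"angular":[0,0,0]},
    {"slide":[-0.202,-0.3844,0],"angular":[0,0,0]},
    {"slide":[0,0,0],"angular":[0,0,0]}
  ]
}}

```text
clock: 11.65
ee_pos: [0.4604, -0.3131, 0.1621]
eef_rot: [0.0, 0.677, 0.736, -0.0]
force: [0.3, -1.0, 0.0]
width: 0.0937
finger_force: 0.0
```

Run:
```python
from meas import *
S,T=cam("scene"),cam("top")
for u,v,P,e in jars(S,T): print("jar",u.round(1),v.round(1),P.round(4),round(e,4))
print(bot.get_state()["ee_pos"])
```

```text
jar [271.6 157.3] [335.7 242.5] [0.6314 0.0122 0.0664] 0.0003
jar [232.5 163.6] [360.  225.9] [0.6253 0.0925 0.0462] 0.0004
jar [436.1 236.6] [153.1 275.2] [ 0.4616 -0.3146  0.069 ] 0.0028
jar [202.8 254.9] [321.9 150.1] [0.4375 0.1479 0.0952] 0.0001
[ 0.46186451 -0.31063837  0.16204513]
```

>>> {"name": "apply_moves", "arguments": {
  "commands": [
    {"slide":[0,0,-0.28],"angular":[0,0,0]},
    {"slide":[0,0,-0.28],"angular":[0,0,0]},
    {"slide":[0,0,-0.115],"angular":[0,0,0]}
  ]
}}

```text
clock: 12.12
ee_pos: [0.462, -0.3092, 0.0795]
eef_rot: [-0.001, 0.675, 0.738, -0.0]
force: [0.3, 0.3, 0.6]
width: 0.0944
finger_force: 0.0
```

>>> {"name": "apply_moves", "arguments": {
  "commands": [
    {"slide":[0,0,0],"angular":[0,0,0]},
    {"slide":[0,0,0],"angular":[0,0,0]},
    {"slide":[0,0,0],"angular":[0,0,0]},
    {"slide":[0,0,0],"angular":[0,0,0]},
    {"slide":[0,0,0],"angular":[0,0,0]}
  ],
  "jaw": -1
}}

```text
clock: 12.75
ee_pos: [0.4619, -0.3108, 0.0813]
eef_rot: [0.0, 0.676, 0.737, 0.0]
force: [-0.1, 0.2, 0.7]
width: 0.0471
finger_force: 0.0
```

>>> {"name": "apply_moves", "arguments": {
  "commands": [
    {"slide":[0,0,0],"angular":[0,0,0]},
    {"slide":[0,0,0],"angular":[0,0,0]},
    {"slide":[0,0,0],"angular":[0,0,0]}
  ]
}}

```text
clock: 13.12
ee_pos: [0.4619, -0.3107, 0.0812]
eef_rot: [0.0, 0.676, 0.737, 0.0]
force: [0.1, -0.0, 1.8]
width: 0.0396
finger_force: 15.0
```

>>> {"name": "apply_moves", "arguments": {
  "commands": [
    {"slide":[0,0,0.15],"angular":[0,0,0]},
    {"slide":[0,0,0.25],"angular":[0,0,0]},
    {"slide":[0.2,0.276,0],"angular":[0,0,0]},
    {"slide":[0.28,0.386,0],"angular":[0,0,0]},
    {"slide":[0.28,0.386,0],"angular":[0,0,0]}
  ]
}}

```text
clock: 13.75
ee_pos: [0.554, -0.1837, 0.1305]
eef_rot: [0.001, 0.676, 0.737, 0.0]
force: [0.0, -0.8, -0.8]
width: 0.0394
finger_force: 15.0
```

>>> {"name": "apply_moves", "arguments": {
  "commands": [
    {"slide":[0.28,0.386,0],"angular":[0,0,0]},
    {"slide":[0.28,0.386,0],"angular":[0,0,0]},
    {"slide":[0.152,0.2075,0],"angular":[0,0,0]},
    {"slide":[0,0,-0.15],"angular":[0,0,0]},
    {"slide":[0,0,0],"angular":[0,0,0]}
  ]
}}

```text
clock: 14.38
ee_pos: [0.6373, -0.0679, 0.1096]
eef_rot: [-0.001, 0.676, 0.737, -0.001]
force: [-0.1, -0.7, -0.8]
width: 0.0396
finger_force: 15.0
```

>>> {"name": "apply_moves", "arguments": {
  "commands": [
    {"slide":[0,0,-0.1],"angular":[0,0,0]},
    {"slide":[0,0,-0.05],"angular":[0,0,0]},
    {"slide":[0,0,0],"angular":[0,0,0]},
    {"slide":[0,0,0],"angular":[0,0,0]}
  ]
}}

```text
clock: 14.88
ee_pos: [0.6385, -0.0675, 0.0933]
eef_rot: [0.0, 0.676, 0.737, 0.0]
force: [0.4, -0.8, -1.4]
width: 0.0397
finger_force: 15.0
```

>>> {"name": "apply_moves", "arguments": {
  "commands": [
    {"slide":[0,0,-0.01],"angular":[0,0,0]},
    {"slide":[0,0,0],"angular":[0,0,0]}
  ]
}}

```text
clock: 15.12
ee_pos: [0.6386, -0.0674, 0.092]
eef_rot: [0.0, 0.676, 0.737, 0.0]
force: [-0.1, -1.0, -1.1]
width: 0.0398
finger_force: 15.0
```

>>> {"name": "apply_moves", "arguments": {
  "commands": [
    {"slide":[0,0,0],"angular":[0,0,0]},
    {"slide":[0,0,0],"angular":[0,0,0]},
    {"slide":[0,0,0],"angular":[0,0,0]},
    {"slide":[0,0,0],"angular":[0,0,0]}
  ],
  "jaw": 0.7
}}

```text
clock: 15.62
ee_pos: [0.6385, -0.0674, 0.0919]
eef_rot: [0.0, 0.676, 0.737, 0.0]
force: [0.6, 0.0, -0.4]
width: 0.076
finger_force: 0.0
```

>>> {"name": "apply_moves", "arguments": {
  "commands": [
    {"slide":[0,0,0.375],"angular":[0,0,0]},
    {"slide":[0,0,0.375],"angular":[0,0,0]},
    {"slide":[-0.2792,0.2992,0],"angular":[0,0,0]},
    {"slide":[-0.2792,0.2992,0],"angular":[0,0,0]},
    {"slide":[-0.2792,0.2992,0],"angular":[0,0,0]}
  ],
  "jaw": 1
}}

```text
clock: 16.25
ee_pos: [0.5368, 0.0413, 0.1819]
eef_rot: [0.0, 0.676, 0.737, 0.0]
force: [0.9, 1.1, -0.1]
width: 0.0939
finger_force: 0.0
```

>>> {"name": "apply_moves", "arguments": {
  "commands": [
    {"slide":[-0.2792,0.2992,0],"angular":[0,0,0]},
    {"slide":[-0.2792,0.2992,0],"angular":[0,0,0]},
    {"slide":[-0.2792,0.2992,0],"angular":[0,0,0]},
    {"slide":[0,0,0],"angular":[0,0,0]},
    {"slide":[0,0,0],"angular":[0,0,0]}
  ]
}}

```text
clock: 16.88
ee_pos: [0.4379, 0.1479, 0.1821]
eef_rot: [0.0, 0.676, 0.737, 0.0]
force: [-0.6, -0.7, -0.1]
width: 0.0939
finger_force: 0.0
```

Run:
```python
from meas import *
S,T=cam("scene"),cam("top")
for u,v,P,e in jars(S,T): print("jar",u.round(1),v.round(1),P.round(4),round(e,4))
print(bot.get_state()["ee_pos"])
```

```text
jar [311.7 150.4] [309.4 261.1] [ 0.6386 -0.0671  0.0869] 0.0002
jar [271.7 157.2] [335.7 242.5] [0.6316 0.012  0.0668] 0.0004
jar [232.5 163.6] [360.  225.9] [0.6253 0.0925 0.0462] 0.0004
[0.43811342 0.14742251 0.18184232]
```

>>> {"name": "apply_moves", "arguments": {
  "commands": [
    {"slide":[0,0.005,-0.28],"angular":[0,0,0]},
    {"slide":[0,0,-0.28],"angular":[0,0,0]},
    {"slide":[0,0,-0.115],"angular":[0,0,0]}
  ]
}}

```text
clock: 17.35
ee_pos: [0.4373, 0.1478, 0.0993]
eef_rot: [-0.001, 0.676, 0.737, -0.001]
force: [-0.6, -0.4, 0.1]
width: 0.0941
finger_force: 0.0
```

>>> {"name": "apply_moves", "arguments": {
  "commands": [
    {"slide":[0,0,0],"angular":[0,0,0]},
    {"slide":[0,0,0],"angular":[0,0,0]},
    {"slide":[0,0,0],"angular":[0,0,0]},
    {"slide":[0,0,0],"angular":[0,0,0]},
    {"slide":[0,0,0],"angular":[0,0,0]}
  ],
  "jaw": -1
}}

```text
clock: 17.98
ee_pos: [0.4376, 0.1487, 0.1011]
eef_rot: [0.0, 0.676, 0.737, 0.0]
force: [0.1, -0.2, -0.3]
width: 0.0474
finger_force: 0.0
```

>>> {"name": "apply_moves", "arguments": {
  "commands": [
    {"slide":[0,0,0],"angular":[0,0,0]},
    {"slide":[0,0,0],"angular":[0,0,0]},
    {"slide":[0,0,0],"angular":[0,0,0]}
  ]
}}

```text
clock: 18.35
ee_pos: [0.4376, 0.1487, 0.1009]
eef_rot: [0.0, 0.676, 0.737, 0.0]
force: [-0.6, -0.1, 1.8]
width: 0.0395
finger_force: 15.0
```

>>> {"name": "apply_moves", "arguments": {
  "commands": [
    {"slide":[0,0,0.15],"angular":[0,0,0]},
    {"slide":[0,0,0.4],"angular":[0,0,0]},
    {"slide":[0,0,0.45],"angular":[0,0,0]},
    {"slide":[0.15,-0.213,0],"angular":[0,0,0]},
    {"slide":[0.29,-0.411,0],"angular":[0,0,0]}
  ]
}}

```text
clock: 18.98
ee_pos: [0.4906, 0.0739, 0.2216]
eef_rot: [0.0, 0.675, 0.738, 0.001]
force: [1.1, 0.4, -1.6]
width: 0.0398
finger_force: 15.0
```

>>> {"name": "apply_moves", "arguments": {
  "commands": [
    {"slide":[0.29,-0.411,0],"angular":[0,0,0]},
    {"slide":[0.29,-0.411,0],"angular":[0,0,0]},
    {"slide":[0.29,-0.411,0],"angular":[0,0,0]},
    {"slide":[0.29,-0.411,0],"angular":[0,0,0]},
    {"slide":[0.1325,-0.1895,0],"angular":[0,0,0]}
  ]
}}

```text
clock: 19.6
ee_pos: [0.6461, -0.1489, 0.2197]
eef_rot: [-0.001, 0.677, 0.736, -0.0]
force: [-0.7, 0.0, 0.3]
width: 0.0394
finger_force: 15.0
```

>>> {"name": "apply_moves", "arguments": {
  "commands": [
    {"slide":[0,0,0],"angular":[0,0,0]},
    {"slide":[0,0,0],"angular":[0,0,0]}
  ]
}}

```text
clock: 19.85
ee_pos: [0.6451, -0.1456, 0.2205]
eef_rot: [-0.0, 0.676, 0.737, -0.0]
force: [0.2, 0.4, -1.3]
width: 0.0398
finger_force: 15.0
```

>>> {"name": "apply_moves", "arguments": {
  "commands": [
    {"slide":[0,0,-0.3],"angular":[0,0,0]},
    {"slide":[0,0,-0.3],"angular":[0,0,0]},
    {"slide":[0,0,-0.2],"angular":[0,0,0]},
    {"slide":[0,0,-0.08],"angular":[0,0,0]},
    {"slide":[0,0,0],"angular":[0,0,0]}
  ]
}}

```text
clock: 20.48
ee_pos: [0.6454, -0.1457, 0.1157]
eef_rot: [0.0, 0.676, 0.737, 0.0]
force: [-0.1, 0.9, -0.9]
width: 0.0398
finger_force: 15.0
```

>>> {"name": "apply_moves", "arguments": {
  "commands": [
    {"slide":[0,0,0],"angular":[0,0,0]},
    {"slide":[0,0,-0.01],"angular":[0,0,0]},
    {"slide":[0,0,0],"angular":[0,0,0]}
  ]
}}

```text
clock: 20.85
ee_pos: [0.6455, -0.1463, 0.1144]
eef_rot: [0.0, 0.676, 0.737, 0.0]
force: [-0.3, -0.0, -1.0]
width: 0.0398
finger_force: 15.0
```

Target z is 0.112, so 2.4 mm remains.

>>> {"name": "apply_moves", "arguments": {
  "commands": [
    {"slide":[0,0,-0.02],"angular":[0,0,0]},
    {"slide":[0,0,0],"angular":[0,0,0]},
    {"slide":[0,0,0],"angular":[0,0,0]}
  ]
}}

```text
clock: 21.22
ee_pos: [0.6456, -0.1463, 0.1119]
eef_rot: [0.0, 0.676, 0.737, 0.0]
force: [0.8, -0.7, 2.3]
width: 0.0399
finger_force: 15.0
```

>>> {"name": "apply_moves", "arguments": {
  "commands": [
    {"slide":[0,0,0],"angular":[0,0,0]},
    {"slide":[0,0,0],"angular":[0,0,0]},
    {"slide":[0,0,0],"angular":[0,0,0]},
    {"slide":[0,0,0],"angular":[0,0,0]}
  ],
  "jaw": 0.7
}}

```text
clock: 21.72
ee_pos: [0.6454, -0.1463, 0.1116]
eef_rot: [-0.0, 0.676, 0.737, 0.0]
force: [0.5, 0.2, -0.8]
width: 0.0761
finger_force: 0.0
```

>>> {"name": "apply_moves", "arguments": {
  "commands": [
    {"slide":[0,0,0.3],"angular":[0,0,0]},
    {"slide":[0,0,0.45],"angular":[0,0,0]},
    {"slide":[-0.4,-0.2,0.1],"angular":[0,0,0]},
    {"slide":[-0.4,-0.2,0],"angular":[0,0,0]},
    {"slide":[-0.4,-0.2,0],"angular":[0,0,0]}
  ]
}}

```text
clock: 22.35
ee_pos: [0.4999, -0.2188, 0.2138]
eef_rot: [0.0, 0.676, 0.737, 0.0]
force: [-0.0, -0.5, 0.1]
width: 0.0799
finger_force: 0.0
```

>>> {"name": "apply_moves", "arguments": {
  "commands": [
    {"slide":[-0.2,-0.4,0],"angular":[0,0,0]},
    {"slide":[0,-0.3,0],"angular":[0,0,0]},
    {"slide":[0,0,0],"angular":[0,0,0]}
  ]
}}

```text
clock: 22.72
ee_pos: [0.4768, -0.3041, 0.2135]
eef_rot: [0.0, 0.677, 0.736, -0.0]
force: [0.4, 0.5, -0.4]
width: 0.08
finger_force: 0.0
```

Run:
```python
from meas import *
S,T=cam("scene"),cam("top"); save(S,"end.png")
for u,v,P,e in jars(S,T): print("jar",u.round(1),v.round(1),P.round(4),round(e,4))
```

```text
jar [353.3 143.5] [279.7 282.1] [ 0.6457 -0.1472  0.107 ] 0.0001
jar [311.6 150.4] [309.5 261.1] [ 0.6386 -0.067   0.0869] 0.0002
jar [271.6 157.3] [335.7 242.5] [0.6315 0.0122 0.0665] 0.0003
jar [232.5 163.6] [360.  225.9] [0.6253 0.0925 0.0462] 0.0003
```

View pics/end.png

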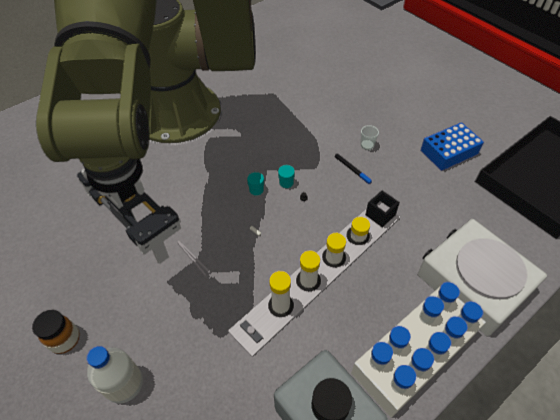

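The picture shows all four jars upright and centred on the seats in height order, at (360,226), (336,243), (310,261) and (280,282). The beaker is unmoved at (369,138) and the arm is clear.

```bash
python3 -c "
from station import bot
print(bot.hand_in())"
```

```text
the job is handed in; nothing more can be done
None
```

All four jars are on their seats in height order, shortest next to the wash station, each measured within about 2 mm of its seat's centre; the beaker looks unmoved, and the job was handed in at about 23 s, with no verdict returned.

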